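Turn over the post feet and scrap the one without its boss

TASK

Two welded post feet (a square base with a tube) stand on the welding bench. Tip both over so that they lie on their sides on the bench and their undersides can be seen; then, with both lying there, pick up the one that lacks the round boss inside its base and put it in the plain undivided grey scrap bin, leaving the good one lying on the bench.

Things in the scene. Friction and masses are not known exactly. Their poses are not given: they have to be found in the camera images.
- foot_a: Good steel post foot, 0.5 kg: dark square base 72 x 72 x 18 mm, bright upright tube 30 mm dia. from its middle to 125 mm overall. Base hollow below: skirt 5 mm thick, 12 mm deep; in the pocket's middle a round boss 24 mm dia., 10 mm high. Origin: centre of the underside (skirt's edge plane); z up the tube, x, y square to the base's sides. Starts upright, its x axis roughly along world x.
- foot_b: Faulty foot: as foot_a in all but the boss, which is missing (empty pocket). Either foot pushed by the upper tube tips about an edge of its base, falls over past about 52 degrees and rests on that edge and the tube's end, z axis about 11 degrees below level, base about 75 mm high, underside facing out and slightly up. Centre of mass 28 mm from the underside.
- scrap_bin: Plain open scrap bin of grey painted steel, undivided, fixed to the bench: 220 (x) x 170 (y) x 60 mm high, walls and floor 4 mm. Origin: centre of its underside, z up. It is on the left or the right of the two feet; a black divided tray of fittings, of the same size, is on the other side.
Not all that is in view belongs to the job. What is shaped like the foot_b but green or turquoise is not meant.

How it is judged (in metres and radians):
On the way:
1. both feet lie on their sides on the bench, outside the scrap bin, at rest (angle between each of foot_a, foot_b's own z axis and vertical above 1.3 rad and height (world z) of each of foot_a, foot_b below 0.06 m and linear speed of each of foot_a, foot_b below 0.05 m/s and not (x of foot_a in the frame of scrap_bin between -0.11 and 0.11 m and y of foot_a in the frame of scrap_bin between -0.085 and 0.085 m and height (world z) of foot_a below 0.08 m) and not (x of foot_b in the frame of scrap_bin between -0.11 and 0.11 m and y of foot_b in the frame of scrap_bin between -0.085 and 0.085 m and height (world z) of foot_b below 0.08 m)), for 0.2 s.
At the end, for the whole second after the job is handed in: Foot without boss: at rest in the scrap bin, centre of its underside within the bin's outline and under 80 mm above the bench. Good foot: at rest on the bench outside the bin, on its side (z axis over 75 degrees from upright, centre of its underside under 60 mm high) (x of foot_b in the frame of scrap_bin between -0.11 and 0.11 m and y of foot_b in the frame of scrap_bin between -0.085 and 0.085 m and height (world z) of foot_b below 0.08 m and linear speed of each of foot_b, foot_a below 0.05 m/s and angle between foot_a's own z axis and vertical above 1.3 rad and height (world z) of foot_a below 0.06 m and not (x of foot_a in the frame of scrap_bin between -0.11 and 0.11 m and y of foot_a in the frame of scrap_bin between -0.085 and 0.085 m and height (world z) of foot_a below 0.08 m)); the robot touches nothing.
It also fails if it takes over 64 s, if anything falls off the work surface, if the arm or the gripper's body presses on something with over 40 N, if the wrist force passes 120 N, or if a joint passes its speed limit or range.

ROBOT

A 6-joint arm with a two-finger parallel gripper is mounted at the origin on the work surface. World frame = base frame: x ahead of the robot, y to its left, z up, the work surface at z = 0. Lengths are in m, angles in degrees, forces in N, time in s.
With the tool pointing down it reaches from about 0.375 to 0.9 m from the base axis. Payload 3.1 kg.
Tool frame: the origin (TCP) lies on the centre line of the jaws, within the pads' length; the fingertips stand 25 mm ahead of it and the grasp point (between the pads) lies 6 mm ahead of it; z points along the fingers, y is the line along which they close (so a half turn about z gives the same grasp; the last joint's range is limited). The gripper opens to 87 mm and grips with 3 to 60 N. Pads are 19 mm wide; open, the fingers measure 117 mm over their backs; the gripper's body (75 mm by 190 mm) begins 51 mm behind the grasp point.
Start: joints at [-85.743, 30.224, 82.088, -0, 67.689, -10.227], TCP at [0.156, -0.605, 0.248] pointing down, gripper open.
Joint ranges: [-176.69, 176.69], [-43.24, 126.21], [12.49, 139.97], [-82, 262], [0, 151.66], [-163.58, 163.58]. Speed limits (degrees/s): [159.86, 159.86, 180, 180, 180, 180].

INTERFACE

Orientations are given as a 3x3 rotation matrix whose columns are the frame's x, y, z axes.
In Python, from rig import read_state, capture, camera_params, hand_in gives the robot as it stands.
- The arm moves only by the tool apply_moves, never from a script. Its argument "rows" is a list of rows, each an object of numbers: "x", "y", "z": the shift along the tool's x, y, z in mm; "rx", "ry", "rz": the turn, a rotation vector about the tool's x, y, z in units of 6 degrees (1.0 is 6 degrees); "claw": the closure in counts, from 0 (fully open) to 255 (shut). A call has 1 to 10 rows; each row is the pose to reach, as a shift and turn from the pose commanded when the call began, along the tool's axes at that moment; what a row does not reach only later rows make up. A row lasts 1/8 s, in which the tool goes at most 62.5 mm and 10.7 degrees, less where a joint would pass 70% of its speed; a pose out of reach is approached as far as the arm can. A call with a gripper value outside its range is refused whole. The fingers move at their own pace and stop on an object; the grip force is fixed at half the most. Time passes only in rows, so rows that repeat a pose let the fingers close. It gives the time, the measured TCP pose, the force, the opening and the grip force at its end, in the units of the state.
- read_state(): the state, without advancing time (a new reading comes with each control period).
- capture(name): name is "scene" or "top" or "wrist"; returns (picture, depth): 420x560x3 uint8, red, green, blue; 420x560 float32, m along the optical axis (not along the pixel's ray), 0 where there is no reading.
- camera_params(name): a dict with "fx", "fy", "cx", "cy" (pixels), "xyz" and "orientation" of the camera in the world. Camera axes: x right, y up, looking along -z (the intrinsics and any distortion apply to the point x, -y, -z); pixel columns grow to the right and rows downward; lengths in m; the calibration is good to about 2 mm. A picture is of the moment at which its call begins: read the wrist's pose just before it. camera_params takes no time and is no camera call; for the wrist camera it gives the pose at the moment of the call.
- hand_in(): hands the job in; it is judged then, once.
The state is a dict: "time_s": time; "joint_positions": joint angles; "qvel": joint speeds; "tau": joint torques, N m; "position": TCP position; "tcp_rot": TCP orientation; "force": force on the tool from outside, world axes, zero at the start; "moment": the same for the moment, N m; "opening": opening from 0.0 (shut) to 1.0 (fully open); "grasp_force": force on a finger pad.
Only numpy, scipy, OpenCV 4.12 (cv2) and the standard library are available. Lean on these libraries where they do the work, as an engineer would, in place of code of your own. Each camera call takes 0.05 s, during which the arm holds its last target. There are 200 camera calls.

## Working session

There is one attempt and no reset: what is moved stays moved. The work goes in short steps, Python scripts to look and compute and a tool call to move; the robot and the scene stay as the last step left them, time stands still between calls to the robot, and variables do not carry over. Pictures are saved under pics/ and viewed, at most 10 in all, crops included, and the job is handed in when it is done.

Besides the shell and the picture viewer there is one more tool, called as name(argument=value, ...) on one line, values as JSON. apply_moves: Moves the arm, as the interface text tells. Its arguments: {"type":"object","properties":{"rows":{"type":"array"}},"required":["rows"]}

```bash
mkdir -p pics
cat > h.py <<'E'
import numpy as np, cv2
from rig import *
def shot(n,f):
    p=camera_params(n); im,d=capture(n); cv2.imwrite(f'pics/{f}.png',im[:,:,::-1]); np.savez(f'pics/{f}.npz',im=im,d=d,**{k:np.array(p[k]) for k in('fx','fy','cx','cy','xyz','orientation')}); return im,d
def load(f): return np.load(f'pics/{f}.npz')
def world(z,u,v,d=None):
    if d is None: d=z['d'][int(v),int(u)]
    c=np.array([(u-z['cx'])/z['fx']*d,-(v-z['cy'])/z['fy']*d,-d]); return z['xyz']+z['orientation']@c
def onplane(z,u,v,h):
    a=world(z,u,v,1.)-z['xyz']; return z['xyz']+a*(h-z['xyz'][2])/a[2]
E
python3 - <<'E'
from h import *
shot('scene','s0');shot('top','t0')
for n in('scene','top','wrist'):print(n,camera_params(n))
s=read_state();print(s['time_s'],s['position'],s['tcp_rot'])
E
```

```text
scene {'fx': 415.2506653927072, 'fy': 415.2506653927072, 'cx': 278.5915311246576, 'cy': 213.07559408383295, 'xyz': array([0.82562421, 0.60761102, 0.71237497]), 'orientation': array([[-8.65751605e-01, -3.42015054e-01,  3.65376327e-01],
       [ 5.00473922e-01, -5.91792628e-01,  6.31907698e-01],
       [ 1.05071299e-04,  7.29936427e-01,  6.83515034e-01]])}
top {'fx': 540.4494539677357, 'fy': 540.4494539677357, 'cx': 280.0932316389959, 'cy': 207.32799307435712, 'xyz': array([ 0.28514641, -0.00914892,  1.38154389]), 'orientation': array([[ 0.00453831,  0.99007333, -0.14047848],
       [-0.99996212,  0.00344986, -0.0079907 ],
       [-0.00742675,  0.14050942,  0.99005149]])}
wrist {'fx': 343.678853632405, 'fy': 343.678853632405, 'cx': 279.17113211573894, 'cy': 204.44548568508455, 'xyz': array([ 0.22916807, -0.58655633,  0.38471838]), 'orientation': array([[ 0.25148383,  0.92973374,  0.26898153],
       [-0.96786062,  0.24195098,  0.06859691],
       [-0.00130348, -0.27758765,  0.96069943]])}
0.1 [ 0.1563003  -0.60451793  0.24668092] [[ 9.68216633e-01  2.50113032e-01 -1.49536578e-04]
 [ 2.50112851e-01 -9.68214782e-01  1.92290039e-03]
 [ 3.36158923e-04 -1.89918516e-03 -9.99998140e-01]]
```

View pics/s0.png

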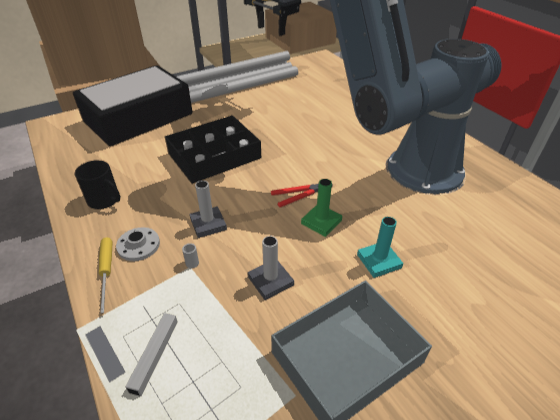

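View pics/t0.png

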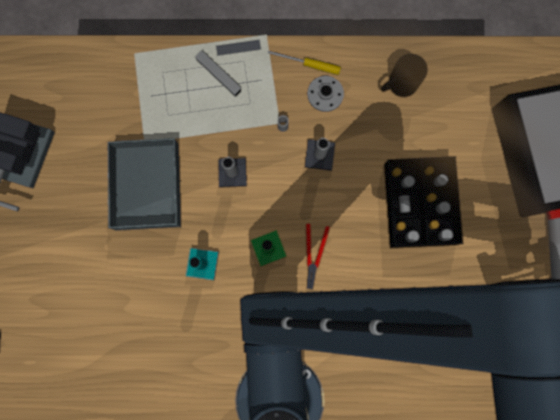

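The scene view shows two dark-based grey feet, with tube tops at (270,241) and (202,185). They could be confused with:
- the green foot at (323,183)
- the turquoise foot at (388,222)
- the short pipe at (190,256)

In the top view the grey feet are at (229,162) and (323,148). The grey undivided bin is at (145,183) and the divided tray at (425,200). I choose the two grey ones.

Run:
```python
from h import *
s=load('s0');t=load('t0')
for (a,b) in (((270,241),(229,162)),((202,185),(323,148))):
    # triangulate
    A=[];B=[]
    for z,(u,v) in((s,a),(t,b)):
        r=world(z,u,v,1.)-z['xyz'];r/=np.linalg.norm(r);P=np.eye(3)-np.outer(r,r);A.append(P);B.append(P@z['xyz'])
    print('tri',np.linalg.solve(A[0]+A[1],B[0]+B[1]), 'plane .125', onplane(s,*a,.125),onplane(t,*b,.125))
for n,p in(('b1',[(219,158),(245,158),(246,185),(219,186)]),('b2',[(308,139),(334,140),(333,169),(306,168)])):print(n,[onplane(t,*q,.018).round(3) for q in p])
for q in[(109,141),(179,138),(180,228),(110,229)]:print('bin',onplane(t,*q,.06).round(3))
for n,q in dict(green=(268,245),turq=(196,262),pipe=(283,115),flange=(326,92),tray=(388,160),tray2=(390,246),plier=(308,226),pap=(278,125)).items():print(n,world(t,*q).round(3))
ims=[cv2.resize(t['im'][100:240,180:380],(600,420),interpolation=2)]
cv2.imwrite('pics/c0.png',ims[0][:,:,::-1])
```

```text
tri [0.56882354 0.12448208 0.12740648] plane .125 [0.56548032 0.12457534 0.125     ] [0.5718994  0.12300745 0.125     ]
tri [ 0.61021131 -0.10230657  0.12142534] plane .125 [ 0.61369704 -0.10021307  0.125     ] [ 0.60665273 -0.10065457  0.125     ]
b1 [array([0.607, 0.16 , 0.018]), array([0.607, 0.093, 0.018]), array([0.536, 0.09 , 0.018]), array([0.533, 0.159, 0.018])]
b2 [array([ 0.658, -0.07 ,  0.018]), array([ 0.655, -0.137,  0.018]), array([ 0.579, -0.134,  0.018]), array([ 0.581, -0.064,  0.018])]
bin [0.64  0.433 0.06 ]
bin [0.648 0.257 0.06 ]
bin [0.42  0.248 0.06 ]
bin [0.417 0.42  0.06 ]
green [0.375 0.029 0.121]
turq [0.335 0.195 0.125]
pipe [ 0.712 -0.005  0.05 ]
flange [ 0.78  -0.116  0.031]
tray [ 0.593 -0.267  0.06 ]
tray2 [ 0.382 -0.276  0.014]
plier [ 0.432 -0.07   0.008]
pap [0.688 0.008 0.04 ]
```

View pics/c0.png

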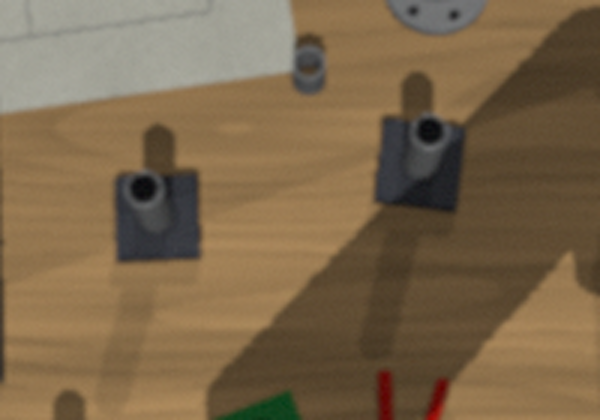

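The crop confirms two matching feet with dark bases and bright tubes: the left one's tube top is at crop (144,187) and the right one's at (428,130). The measured heights of 121–127 mm fit the given 125 mm.

Plan: push each tube towards -x, so the undersides face +x and both the scene and wrist cameras can see them. I'll start with the right foot.

```bash
cat >> h.py <<'E'
def go(p,yaw=0,tilt=None):
    from scipy.spatial.transform import Rotation as Ro
    s=read_state();R=np.array(s['tcp_rot']);y=np.radians(yaw);c,n=np.cos(y),np.sin(y)
    T=np.array([[c,n,0],[n,-c,0],[0,0,-1]])
    print(s['time_s'],'pos',np.round(s['position'],4),'q',np.round(s['joint_positions'],0),'xyz mm',(R.T@(np.array(p)-s['position'])*1000).round(1),'r',(np.degrees(Ro.from_matrix(R.T@T).as_rotvec())/6).round(3))
E
python3 -c "
from h import *
go((.67,-.102,.25))"
```

```text
0.1 pos [ 0.1563 -0.6045  0.2467] q [-86.  30.  82.  -0.  68. -10.] xyz mm [ 623.1 -358.1   -2.4] r [-1.800e-02 -1.000e-03  2.414e+00]
```

apply_moves(rows=[{"x":623,"y":-358,"z":-5,"rz":2.414,"rx":-0.018,"claw":255},{"x":623,"y":-358,"z":-5,"rz":2.414,"rx":-0.018,"claw":255},{"x":623,"y":-358,"z":-5,"rz":2.414,"rx":-0.018,"claw":255},{"x":623,"y":-358,"z":-5,"rz":2.414,"rx":-0.018,"claw":255},{"x":623,"y":-358,"z":-5,"rz":2.414,"rx":-0.018,"claw":255},{"x":623,"y":-358,"z":-5,"rz":2.414,"rx":-0.018,"claw":255},{"x":623,"y":-358,"z":-5,"rz":2.414,"rx":-0.018,"claw":255},{"x":623,"y":-358,"z":-5,"rz":2.414,"rx":-0.018,"claw":255},{"x":623,"y":-358,"z":-5,"rz":2.414,"rx":-0.018,"claw":255},{"x":623,"y":-358,"z":-5,"rz":2.414,"rx":-0.018,"claw":255}])

```text
validation failed for argument at $.ro...
```

```bash
python3 -c "
from h import *
go((.67,-.102,.25))"
```

```text
0.1 pos [ 0.1563 -0.6045  0.2467] q [-86.  30.  82.  -0.  68. -10.] xyz mm [ 623.1 -358.1   -2.4] r [-1.800e-02 -1.000e-03  2.414e+00]
```

apply_moves(rows=[{"x":62,"y":-36,"z":0,"rx":0,"ry":0,"rz":0.24,"claw":255}])

```text
time_s: 0.22
position: [0.199, -0.564, 0.247]
tcp_rot: [[0.976, 0.22, -0.0], [0.22, -0.976, -0.003], [-0.001, 0.003, -1.0]]
force: [1.7, 0.3, 0.6]
opening: 0.948
grasp_force: 0.0
```

```bash
python3 -c "
from h import *
go((.67,-.102,.25))"
```

```text
0.225 pos [ 0.199 -0.564  0.247] q [-81.  28.  86.  -0.  66.  -4.] xyz mm [ 561.  -347.2   -4.4] r [0.026 0.005 2.115]
```

apply_moves(rows=[{"x":561,"y":-347,"z":-4,"rx":0,"ry":0,"rz":2.14,"claw":255},{"x":561,"y":-347,"z":-4,"rx":0,"ry":0,"rz":2.14,"claw":255},{"x":561,"y":-347,"z":-4,"rx":0,"ry":0,"rz":2.14,"claw":255},{"x":561,"y":-347,"z":-4,"rx":0,"ry":0,"rz":2.14,"claw":255},{"x":561,"y":-347,"z":-4,"rx":0,"ry":0,"rz":2.14,"claw":255},{"x":561,"y":-347,"z":-4,"rx":0,"ry":0,"rz":2.14,"claw":255},{"x":561,"y":-347,"z":-4,"rx":0,"ry":0,"rz":2.14,"claw":255},{"x":561,"y":-347,"z":-4,"rx":0,"ry":0,"rz":2.14,"claw":255},{"x":561,"y":-347,"z":-4,"rx":0,"ry":0,"rz":2.14,"claw":255},{"x":561,"y":-347,"z":-4,"rx":0,"ry":0,"rz":2.14,"claw":255}])

```text
time_s: 1.48
position: [0.6449, -0.1198, 0.2509]
tcp_rot: [[1.0, 0.004, -0.001], [0.004, -1.0, 0.0], [-0.001, -0.0, -1.0]]
force: [1.5, -0.5, -0.3]
opening: 0.005
grasp_force: 0.0
```

```bash
python3 -c "
from h import *
go((.67,-.102,.25))"
```

```text
1.475 pos [ 0.6449 -0.1198  0.2509] q [-20.  32.  77.  -0.  70.  70.] xyz mm [ 25.2 -17.7   0.8] r [-0.001  0.008  0.036]
```

apply_moves(rows=[{"x":25,"y":-18,"z":0,"rx":0,"ry":0,"rz":0.03,"claw":255},{"x":25,"y":-18,"z":60,"rx":0,"ry":0,"rz":0.03,"claw":255},{"x":25,"y":-18,"z":125,"rx":0,"ry":0,"rz":0.03,"claw":255},{"x":25,"y":-18,"z":125,"rx":0,"ry":0,"rz":0.03,"claw":255},{"x":15,"y":-18,"z":125,"rx":0,"ry":0,"rz":0.03,"claw":255},{"x":5,"y":-18,"z":125,"rx":0,"ry":0,"rz":0.03,"claw":255},{"x":-5,"y":-18,"z":125,"rx":0,"ry":0,"rz":0.03,"claw":255},{"x":-15,"y":-18,"z":125,"rx":0,"ry":0,"rz":0.03,"claw":255}])

```text
time_s: 2.48
position: [0.6303, -0.104, 0.1289]
tcp_rot: [[1.0, -0.0, 0.007], [-0.0, -1.0, -0.001], [0.007, 0.001, -1.0]]
force: [3.3, 1.5, 2.7]
opening: 0.007
grasp_force: 1.5
```

apply_moves(rows=[{"x":-12,"y":0,"z":0,"rx":0,"ry":0,"rz":0,"claw":255},{"x":-24,"y":0,"z":0,"rx":0,"ry":0,"rz":0,"claw":255},{"x":-36,"y":0,"z":0,"rx":0,"ry":0,"rz":0,"claw":255},{"x":-48,"y":0,"z":0,"rx":0,"ry":0,"rz":0,"claw":255},{"x":-60,"y":0,"z":0,"rx":0,"ry":0,"rz":0,"claw":255},{"x":-72,"y":0,"z":0,"rx":0,"ry":0,"rz":0,"claw":255},{"x":-82,"y":0,"z":0,"rx":0,"ry":0,"rz":0,"claw":255},{"x":-92,"y":0,"z":0,"rx":0,"ry":0,"rz":0,"claw":255},{"x":-102,"y":0,"z":0,"rx":0,"ry":0,"rz":0,"claw":255},{"x":-112,"y":0,"z":0,"rx":0,"ry":0,"rz":0,"claw":255}])

```text
time_s: 3.72
position: [0.5161, -0.1036, 0.1263]
tcp_rot: [[1.0, 0.0, 0.0], [0.0, -1.0, -0.0], [0.0, 0.0, -1.0]]
force: [-0.2, 0.8, 0.2]
opening: 0.003
grasp_force: 0.0
```

```bash
python3 -c "
from h import *
shot('scene','s1')
go((.63,.124,.25))"
```

```text
3.775 pos [ 0.5144 -0.1032  0.1262] q [-24.  33. 103.  -0.  44.  66.] xyz mm [ 115.4 -227.3 -123.9] r [-0.009  0.026  0.004]
```

View pics/s1.png

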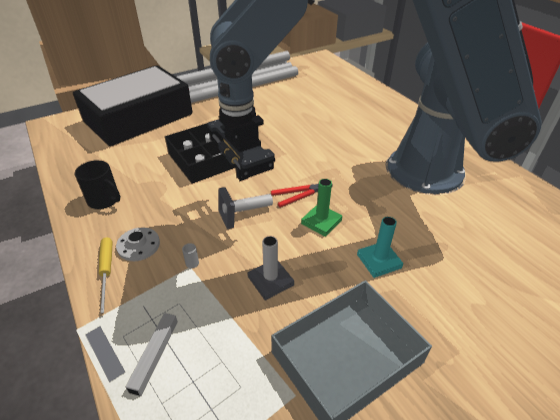

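The right foot has tipped: its base is at (227,207) and its tube end at (270,202), and it is clear of everything else. Next is the left foot, tube top at (270,241).

apply_moves(rows=[{"x":0,"y":0,"z":-60,"rx":0,"ry":0,"rz":0,"claw":255},{"x":10,"y":0,"z":-120,"rx":0,"ry":0,"rz":0,"claw":255},{"x":40,"y":-50,"z":-124,"rx":0,"ry":0,"rz":0,"claw":255},{"x":70,"y":-100,"z":-124,"rx":0,"ry":0,"rz":0,"claw":255},{"x":100,"y":-150,"z":-124,"rx":0,"ry":0,"rz":0,"claw":255},{"x":115,"y":-205,"z":-124,"rx":0,"ry":0,"rz":0,"claw":255},{"x":115,"y":-228,"z":-124,"rx":0,"ry":0,"rz":0,"claw":255},{"x":115,"y":-228,"z":-124,"rx":0,"ry":0,"rz":0,"claw":255},{"x":115,"y":-228,"z":-62,"rx":0,"ry":0,"rz":0,"claw":255},{"x":115,"y":-228,"z":0,"rx":0,"ry":0,"rz":0,"claw":255}])

```text
time_s: 5.03
position: [0.6322, 0.1223, 0.1264]
tcp_rot: [[1.0, -0.001, 0.003], [-0.001, -1.0, -0.001], [0.003, 0.001, -1.0]]
force: [0.7, 1.3, -0.7]
opening: 0.005
grasp_force: 0.0
```

apply_moves(rows=[{"x":-10,"y":0,"z":0,"rx":0,"ry":0,"rz":0,"claw":255},{"x":-22,"y":0,"z":0,"rx":0,"ry":0,"rz":0,"claw":255},{"x":-34,"y":0,"z":0,"rx":0,"ry":0,"rz":0,"claw":255},{"x":-46,"y":0,"z":0,"rx":0,"ry":0,"rz":0,"claw":255},{"x":-58,"y":0,"z":0,"rx":0,"ry":0,"rz":0,"claw":255},{"x":-70,"y":0,"z":0,"rx":0,"ry":0,"rz":0,"claw":255},{"x":-82,"y":0,"z":0,"rx":0,"ry":0,"rz":0,"claw":255},{"x":-94,"y":0,"z":0,"rx":0,"ry":0,"rz":0,"claw":255},{"x":-106,"y":0,"z":0,"rx":0,"ry":0,"rz":0,"claw":255},{"x":-118,"y":0,"z":0,"rx":0,"ry":0,"rz":0,"claw":255}])

```text
time_s: 6.28
position: [0.5119, 0.1244, 0.1258]
tcp_rot: [[1.0, 0.0, -0.002], [0.0, -1.0, 0.0], [-0.002, -0.0, -1.0]]
force: [-0.4, -0.2, -0.5]
opening: 0.009
grasp_force: 0.1
```

apply_moves(rows=[{"x":-12,"y":0,"z":0,"rx":0,"ry":0,"rz":0,"claw":255},{"x":-24,"y":0,"z":0,"rx":0,"ry":0,"rz":0,"claw":255},{"x":-24,"y":0,"z":-60,"rx":0,"ry":0,"rz":0,"claw":0},{"x":20,"y":40,"z":-100,"rx":0,"ry":0,"rz":0,"claw":0},{"x":60,"y":80,"z":-120,"rx":0,"ry":0,"rz":0,"claw":0},{"x":90,"y":110,"z":-130,"rx":0,"ry":0,"rz":0,"claw":0},{"x":90,"y":110,"z":-130,"rx":0,"ry":0,"rz":0,"claw":0}])

```text
time_s: 7.15
position: [0.6066, 0.0115, 0.2575]
tcp_rot: [[1.0, -0.003, 0.005], [-0.003, -1.0, -0.001], [0.005, 0.001, -1.0]]
force: [-0.4, -0.4, -0.5]
opening: 0.486
grasp_force: 0.0
```

```bash
python3 -c "
from h import *
shot('scene','s2');shot('wrist','w2')
go((.63,.124,.25))
i=load('s2')['im'][170:310,180:320];cv2.imwrite('pics/c2.png',np.hstack([cv2.resize(i,(420,420),interpolation=2),cv2.resize(load('w2')['im'],(370,420))])[:,:,::-1])"
```

```text
7.25 pos [0.6026 0.0144 0.2556] q [-9. 28. 85.  0. 67. 81.] xyz mm [  27.4 -109.6    5.6] r [-0.008  0.023 -0.005]
```

View pics/c2.png

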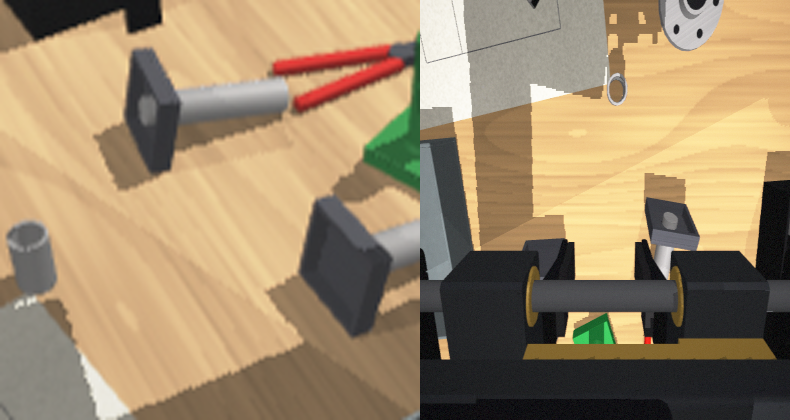

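The crop shows a round boss in the right foot's pocket at (147,108), confirmed in the wrist half at (670,219). The left foot's pocket at (345,265) is empty, so that is the faulty foot. Now I'll measure how it lies, using the two cameras' depth.

Run:
```python
from h import *
shot('top','t2')
v,u=np.mgrid[:420,:560]
for n in('s2','t2','w2'):
    z=load(n);d=z['d'];c=np.stack([(u-z['cx'])/z['fx']*d,-(v-z['cy'])/z['fy']*d,-d],-1)@z['orientation'].T+z['xyz']
    m=(d>0)&(c[...,0]>.38)&(c[...,0]<.66)&(c[...,1]>.06)&(c[...,1]<.2)&(c[...,2]>.012)&(c[...,2]<.1)
    P=c[m];print(n,len(P))
    for a in np.arange(.39,.65,.015):
        q=P[(P[:,0]>=a)&(P[:,0]<a+.015)]
        if len(q)>5:print(round(a,3),len(q),'y',q[:,1].min().round(3),q[:,1].max().round(3),'zmax',np.percentile(q[:,2],97).round(3),'y@top',q[q[:,2]>np.percentile(q[:,2],80)][:,1].mean().round(3))
```

```text
s2 1210
0.39 85 y 0.06 0.134 zmax 0.032 y@top 0.118
0.405 77 y 0.107 0.135 zmax 0.035 y@top 0.121
0.42 72 y 0.109 0.136 zmax 0.038 y@top 0.12
0.435 77 y 0.109 0.136 zmax 0.041 y@top 0.122
0.45 81 y 0.11 0.136 zmax 0.044 y@top 0.122
0.465 62 y 0.11 0.137 zmax 0.047 y@top 0.124
0.48 38 y 0.088 0.159 zmax 0.073 y@top 0.131
0.495 526 y 0.086 0.16 zmax 0.075 y@top 0.125
0.51 170 y 0.086 0.161 zmax 0.074 y@top 0.104
t2 0
w2 674
0.39 73 y 0.06 0.103 zmax 0.02 y@top 0.071
0.495 482 y 0.096 0.133 zmax 0.074 y@top 0.113
0.51 84 y 0.09 0.158 zmax 0.074 y@top 0.108
```

```bash
python3 -c "
from h import *
go((.452,.1225,.040))"
```

```text
7.3 pos [0.602  0.0151 0.2553] q [-9. 28. 85.  0. 67. 81.] xyz mm [-149.3 -107.3  215.9] r [-0.009  0.031  0.005]
```

apply_moves(rows=[{"x":-50,"y":-35,"z":30,"rx":0,"ry":0.03,"rz":0,"claw":0},{"x":-100,"y":-70,"z":60,"rx":0,"ry":0.03,"rz":0,"claw":0},{"x":-149,"y":-107,"z":90,"rx":0,"ry":0.03,"rz":0,"claw":0},{"x":-149,"y":-107,"z":90,"rx":0,"ry":0.03,"rz":0,"claw":0},{"x":-149,"y":-107,"z":90,"rx":0,"ry":0.03,"rz":0,"claw":0}])

```text
time_s: 7.92
position: [0.4529, 0.1225, 0.166]
tcp_rot: [[1.0, 0.003, 0.001], [0.003, -1.0, -0.0], [0.001, 0.0, -1.0]]
force: [0.1, -0.2, 0.8]
opening: 0.995
grasp_force: 0.0
```

```bash
python3 -c "
from h import *
go((.452,.1225,.040));print(read_state()['opening'])"
```

```text
7.925 pos [0.4529 0.1225 0.166 ] q [  1.  26. 109.  -0.  45.  91.] xyz mm [ -1.  -0. 126.] r [ 0.001 -0.011  0.032]
0.994976127610405
```

apply_moves(rows=[{"x":-1,"y":0,"z":40,"rx":0,"ry":0,"rz":0,"claw":0},{"x":-1,"y":0,"z":80,"rx":0,"ry":0,"rz":0,"claw":0},{"x":-1,"y":0,"z":110,"rx":0,"ry":0,"rz":0,"claw":0},{"x":-1,"y":0,"z":126,"rx":0,"ry":0,"rz":0,"claw":0},{"x":-1,"y":0,"z":126,"rx":0,"ry":0,"rz":0,"claw":0},{"x":-1,"y":0,"z":126,"rx":0,"ry":0,"rz":0,"claw":255},{"x":-1,"y":0,"z":126,"rx":0,"ry":0,"rz":0,"claw":255},{"x":-1,"y":0,"z":126,"rx":0,"ry":0,"rz":0,"claw":255},{"x":-1,"y":0,"z":126,"rx":0,"ry":0,"rz":0,"claw":255},{"x":-1,"y":0,"z":126,"rx":0,"ry":0,"rz":0,"claw":255}])

```text
time_s: 9.18
position: [0.4542, 0.1214, 0.0405]
tcp_rot: [[1.0, 0.001, 0.004], [0.001, -1.0, 0.0], [0.004, -0.0, -1.0]]
force: [-1.0, -0.1, 0.2]
opening: 0.515
grasp_force: 0.0
```

apply_moves(rows=[{"x":0,"y":0,"z":0,"rx":0,"ry":0,"rz":0,"claw":255},{"x":0,"y":0,"z":0,"rx":0,"ry":0,"rz":0,"claw":255},{"x":0,"y":0,"z":-10,"rx":0,"ry":0,"rz":0,"claw":255},{"x":0,"y":0,"z":-30,"rx":0,"ry":0,"rz":0,"claw":255},{"x":0,"y":0,"z":-60,"rx":0,"ry":0,"rz":0,"claw":255},{"x":0,"y":0,"z":-90,"rx":0,"ry":0,"rz":0,"claw":255},{"x":0,"y":0,"z":-120,"rx":0,"ry":0,"rz":0,"claw":255},{"x":0,"y":0,"z":-150,"rx":0,"ry":0,"rz":0,"claw":255},{"x":0,"y":0,"z":-170,"rx":0,"ry":0,"rz":0,"claw":255},{"x":0,"y":0,"z":-170,"rx":0,"ry":0,"rz":0,"claw":255}])

```text
time_s: 10.42
position: [0.4534, 0.1214, 0.2113]
tcp_rot: [[1.0, 0.0, 0.005], [0.0, -1.0, 0.0], [0.005, -0.0, -1.0]]
force: [0.1, -0.0, -6.5]
opening: 0.334
grasp_force: 30.0
```

```bash
python3 -c "
from h import *
shot('scene','s3');go((.5,.34,.21))"
```

```text
10.475 pos [0.4527 0.1213 0.2103] q [  1.  21. 106.  -0.  52.  91.] xyz mm [  47.4 -218.6    0.4] r [ 0.    -0.024  0.005]
```

View pics/s3.png

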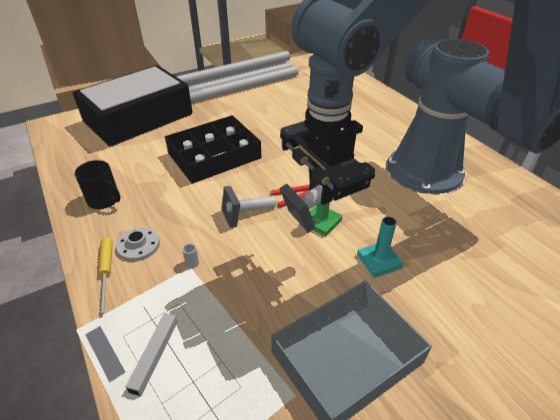

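The foot is held and lifted at (300,208), roughly level; opening × 87 mm comes to about 29 mm, which matches the tube. The good foot at (245,205) is undisturbed. The bin centre works out at (0.531, 0.34), with an outline of about 225 x 174 mm, which fits the given size.

apply_moves(rows=[{"x":20,"y":-45,"z":0,"rx":0,"ry":0,"rz":0,"claw":255},{"x":40,"y":-90,"z":0,"rx":0,"ry":0,"rz":0,"claw":255},{"x":60,"y":-135,"z":0,"rx":0,"ry":0,"rz":0,"claw":255},{"x":80,"y":-180,"z":0,"rx":0,"ry":0,"rz":0,"claw":255},{"x":87,"y":-219,"z":0,"rx":0,"ry":0,"rz":0,"claw":255},{"x":87,"y":-219,"z":0,"rx":0,"ry":0,"rz":0,"claw":255},{"x":87,"y":-219,"z":0,"rx":0,"ry":0,"rz":0,"claw":255},{"x":87,"y":-219,"z":40,"rx":0,"ry":0,"rz":0,"claw":255}])

```text
time_s: 11.48
position: [0.5429, 0.3402, 0.1727]
tcp_rot: [[1.0, -0.0, 0.01], [-0.0, -1.0, 0.002], [0.01, -0.002, -1.0]]
force: [0.7, 0.5, -6.3]
opening: 0.335
grasp_force: 30.0
```

```bash
python3 -c "
from h import *
shot('scene','s4');go((.54,.34,.052))"
```

```text
11.525 pos [0.5382 0.3379 0.1651] q [ 22.  37.  85.  -0.  59. 112.] xyz mm [  2.2  -2.4 113.1] r [ 0.031  0.036 -0.01 ]
```

View pics/s4.png

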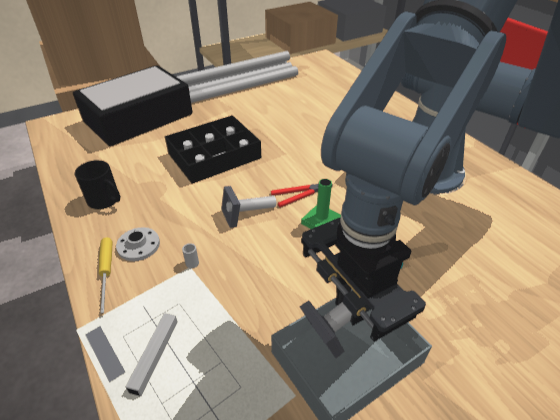

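The foot hangs over the middle of the bin, with its base at (322,325) inside the rim. I'll lower it, release and retreat.

apply_moves(rows=[{"x":2,"y":-2,"z":30,"rx":0,"ry":0,"rz":0,"claw":255},{"x":2,"y":-2,"z":60,"rx":0,"ry":0,"rz":0,"claw":255},{"x":2,"y":-2,"z":80,"rx":0,"ry":0,"rz":0,"claw":255},{"x":2,"y":-2,"z":95,"rx":0,"ry":0,"rz":0,"claw":255},{"x":2,"y":-2,"z":105,"rx":0,"ry":0,"rz":0,"claw":255},{"x":2,"y":-2,"z":111,"rx":0,"ry":0,"rz":0,"claw":255},{"x":2,"y":-2,"z":113,"rx":0,"ry":0,"rz":0,"claw":255},{"x":2,"y":-2,"z":113,"rx":0,"ry":0,"rz":0,"claw":255}])

```text
time_s: 12.52
position: [0.5409, 0.3422, 0.0598]
tcp_rot: [[1.0, 0.0, -0.001], [0.0, -1.0, -0.001], [-0.001, 0.001, -1.0]]
force: [-6.9, -1.0, 5.8]
opening: 0.335
grasp_force: 30.0
```

apply_moves(rows=[{"x":0,"y":0,"z":0,"rx":0,"ry":0,"rz":0,"claw":0},{"x":0,"y":0,"z":0,"rx":0,"ry":0,"rz":0,"claw":0},{"x":0,"y":0,"z":0,"rx":0,"ry":0,"rz":0,"claw":0},{"x":0,"y":0,"z":0,"rx":0,"ry":0,"rz":0,"claw":0},{"x":0,"y":0,"z":0,"rx":0,"ry":0,"rz":0,"claw":0},{"x":0,"y":0,"z":0,"rx":0,"ry":0,"rz":0,"claw":0},{"x":0,"y":0,"z":-30,"rx":0,"ry":0,"rz":0,"claw":0},{"x":0,"y":0,"z":-80,"rx":0,"ry":0,"rz":0,"claw":0},{"x":0,"y":0,"z":-140,"rx":0,"ry":0,"rz":0,"claw":0},{"x":0,"y":0,"z":-200,"rx":0,"ry":0,"rz":0,"claw":0}])

```text
time_s: 13.78
position: [0.542, 0.3422, 0.2591]
tcp_rot: [[1.0, 0.0, 0.003], [0.0, -1.0, -0.0], [0.003, 0.0, -1.0]]
force: [1.2, 0.0, 0.2]
opening: 0.997
grasp_force: 0.0
```

apply_moves(rows=[{"x":-60,"y":0,"z":-40,"rx":0,"ry":0,"rz":0,"claw":0},{"x":-100,"y":0,"z":-60,"rx":0,"ry":0,"rz":0,"claw":0},{"x":-120,"y":0,"z":-60,"rx":0,"ry":0,"rz":0,"claw":0},{"x":-120,"y":0,"z":-60,"rx":0,"ry":0,"rz":0,"claw":0},{"x":-120,"y":0,"z":-60,"rx":0,"ry":0,"rz":0,"claw":0}])

```text
time_s: 14.4
position: [0.4233, 0.3422, 0.3162]
tcp_rot: [[1.0, -0.0, 0.003], [-0.0, -1.0, -0.001], [0.003, 0.001, -1.0]]
force: [1.4, -0.3, -0.1]
opening: 1.002
grasp_force: 0.0
```

```bash
python3 -c "
from h import *
shot('scene','s5');go((.54,.34,.052))"
```

```text
14.45 pos [0.4234 0.3422 0.3161] q [ 27.  20.  89.  -0.  72. 117.] xyz mm [115.9   1.9 264.4] r [ 0.007 -0.024 -0.004]
```

View pics/s5.png

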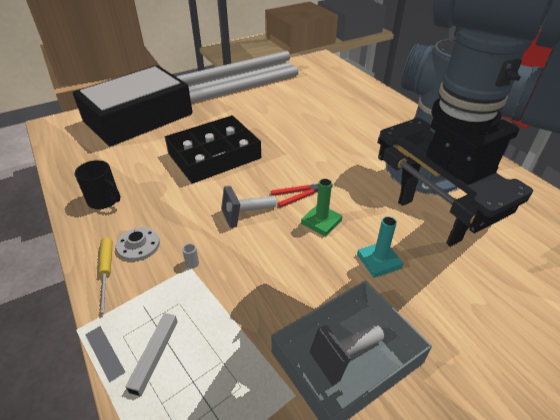

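The faulty foot lies in the bin, base at (330,355) with an empty pocket and tube at (365,340). The good foot lies on the bench at (245,205), and the gripper is clear of everything.

```bash
python3 -c "
from rig import *
print(hand_in())"
```

```text
the job is handed in; nothing more can be done
None
```

Both feet were tipped onto their sides, the one without the boss is lying in the grey scrap bin, the good one is still lying on the bench, and the job is handed in; it gave no verdict back.

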